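# Stack the mural paints in order of use

## Robot

A 6-joint arm with a two-finger parallel gripper is mounted at the origin on the work surface. World frame = base frame: x ahead of the robot, y to its left, z up, the work surface at z = 0. Lengths are in m, angles in degrees, forces in N, time in s.
With the tool pointing down it reaches from about 0.25 to 0.85 m from the base axis. Payload 12.5 kg.
Tool frame: the origin (TCP) lies midway between the tips of the shut fingers; the grasp point (between the pads) lies 19 mm behind it; z points along the fingers, y is the line along which they close (so a half turn about z gives the same grasp; the last joint's range is limited). The gripper opens to 93 mm and grips with 3 to 60 N. Pads are 15 mm wide; open, the fingers measure 128 mm over their backs; the gripper's body (75 mm by 188 mm) begins 65 mm behind the grasp point.
Start: joints at [64.251, 20.094, 94.641, -0, 65.266, -4.847], TCP at [0.196, 0.514, 0.219] pointing down, gripper open.
Joint ranges: [-157.81, 157.81], [-45, 120.19], [0.68, 151.7], [-89.99, 269.99], [4.06, 180], [-164.3, 164.3]. Speed limits (degrees/s): [127.2, 127.2, 159.86, 180, 180, 180].

## Interface

Orientations are given as a 3x3 rotation matrix whose columns are the frame's x, y, z axes.
In Python, from station import r, eoat, kinematics, eyes, boxes_of, masks_of gives the robot as it stands. The module is installed in compiled form; this text tells all that it offers. Calls block until the motion is done:
- r.reach(position, orientation): joint-space move of the TCP to a pose.
- r.line_to(position, rot=None, rate=0.15, until_force=None): straight line of the TCP; rot=None keeps the orientation; rate is the mean speed in m/s. With until_force (N) it stops when the force on the tool has changed by that much, and returns True; else False.
- r.set_joints(angles): joint-space move.
- eoat.gripper_to(opening): finger opening in m; the grip force is fixed at half the most; returns when the fingers have stopped.
- r.pause(seconds).
- kinematics.inverse_kinematics(position, orientation): joint angles nearest the present ones, or None.
- r.sense(): the state.
- eyes.snapshot(name): name is "scene" or "top" or "wrist"; returns (picture, depth): 384x512x3 uint8, blue, green, red; 384x512 float32, m along the optical axis (not along the pixel's ray), 0 where there is no reading.
- eyes.camera_params(name): a dict with "fx", "fy", "cx", "cy" (pixels), "pose" (4x4, takes a point from camera to world coordinates). Camera axes: x right, y up, looking along -z (the intrinsics and any distortion apply to the point x, -y, -z); pixel columns grow to the right and rows downward; lengths in m; the calibration is good to about 2 mm. A picture is of the moment at which its call begins: read the wrist's pose just before it. camera_params takes no time and is no camera call; for the wrist camera it gives the pose at the moment of the call.
A pose or a line that the arm cannot do raises r.PlanningError and nothing moves.
- r.finish_job(): hands the job in; it is judged then, once.
Trained networks look in the newest picture that a camera, given by its name, has taken for a name from the list of things; names that differ only in an ending like _2 or _b are one class to them, and where a whole thing is asked for, a point or a joint stands for the part that bears it (a point fixed in the world has none). Each returns a list of dicts, best first, with "conf" (0 to 1); they miss things now and then, are a little off and sometimes report something else, mostly with a low value. They report only what shows in the picture. A call takes as long as a camera call. They do not tell look-alikes from the thing itself.
- boxes_of(camera, query): "xy" ([column, row] in pixels, amid what is visible of it).
- masks_of(camera, query): "mask" (384x512 bool, what is visible of it) and "xy" ([column, row] in pixels, amid what is visible of it).
The state is a dict: "time_s": time; "qpos": joint angles; "joint_velocities": joint speeds; "tau": joint torques, N m; "eef_pos": TCP position; "tcp_rot": TCP orientation; "contact_force": force on the tool from outside, world axes, zero at the start; "ft_torque": the same for the moment, N m; "opening": finger opening in m; "grasp_force": force on a finger pad.
Only numpy, scipy, OpenCV 4.12 (cv2) and the standard library are available. Lean on these libraries where they do the work, as an engineer would, in place of code of your own. Each camera call takes 0.05 s, during which the arm holds its last target. There are 200 camera calls.

## Task

Stack the paints for the wall picture on the ring in the middle of the white bucket lid, one after another from the bottom up: first the blue tub, on it the yellow tub, on that the green tub, and last, on top, the red bottle out of the crate. Each must stand upright, with its foot in the recess on top of the tub below it, and the tower must stand free in the end. Leave the other bottles standing in the crate.

Things in the scene. Friction and masses are not known exactly. Their poses are not given: they have to be found in the camera images.
- blue_tub: Blue paint tub, paper band on its side, loose, about 220 g. Round, 64 mm diameter, side upright from 10 to 55 mm. Origin: centre of underside, z up. Foot 51 mm wide, 6 mm deep. Top: flat recess 57 mm wide, floor 50 mm above the origin, inside a rim 5 mm high. The foot of a tub or bottle drops into it with about 3 mm play all round: stacked origins are 50 mm apart
- yellow_tub: Yellow paint tub, paper band on its side, loose, about 220 g. Round, 64 mm diameter, side upright from 10 to 55 mm. Origin: centre of underside, z up. Foot 51 mm wide, 6 mm deep. Top: flat recess 57 mm wide, floor 50 mm above the origin, inside a rim 5 mm high. The foot of a tub or bottle drops into it with about 3 mm play all round: stacked origins are 50 mm apart
- green_tub: Green paint tub, paper band on its side, loose, about 220 g. Round, 64 mm diameter, side upright from 10 to 55 mm. Origin: centre of underside, z up. Foot 51 mm wide, 6 mm deep. Top: flat recess 57 mm wide, floor 50 mm above the origin, inside a rim 5 mm high. The foot of a tub or bottle drops into it with about 3 mm play all round: stacked origins are 50 mm apart
- red_bottle: Red bottle, red cap, 112 mm tall, about 120 g, in the crate. Body 50 mm diameter up to 60 mm, shoulder to 72 mm, then neck and cap of 25 mm diameter to the top. Origin: centre of underside, z up; x, y along the crate's sides. Six bottles touch in a fixed crate, 2 along x by 3 along y, pitch 50 mm, so between caps are 25 mm, diagonally 46 mm. Crate walls 45 mm high, its floor 5 mm above the table
- blue_bottle: Blue paint bottle with cap of the same colour, in the crate: same shape as the red bottle; to be left standing in the crate. Origin: centre of its underside, z up
- green_bottle: Green paint bottle with cap of the same colour, in the crate: same shape as the red bottle; to be left standing in the crate. Origin: centre of its underside, z up
- yellow_bottle: Yellow paint bottle with cap of the same colour, in the crate: same shape as the red bottle; to be left standing in the crate. Origin: centre of its underside, z up
- white_bottle: White paint bottle with cap of the same colour, in the crate: same shape as the red bottle; to be left standing in the crate. Origin: centre of its underside, z up
- black_bottle: Black paint bottle with cap of the same colour, in the crate: same shape as the red bottle; to be left standing in the crate. Origin: centre of its underside, z up
- lid: White round bucket lid lying flat on the table, fixed: 180 mm in diameter, with a grey ring of 92 mm diameter printed round its middle. Origin: centre of its underside; its upper surface is 6 mm above the origin, its edge rim 4 mm higher
Not all that is in view belongs to the job. Leave any pink look-alike of the yellow_tub alone.

How it is judged:
By the outcome, as a careful person would: the job done as asked, in the order asked, and still so for the second after the job is handed in, with the robot touching nothing.
It also fails if it takes over 120 s, if anything falls off the work surface, if the arm or the gripper's body presses on something with over 40 N, if the wrist force passes 120 N, or if a joint passes its speed limit or range.

## Working session

There is one attempt and no reset: what is moved stays moved. The work goes in short steps, each a Python script; the robot and the scene stay as the last script left them, time stands still between calls to the robot, and variables do not carry over. Pictures are saved under pics/ and viewed, at most 14 in all, crops included, and the job is handed in when it is done.

```bash
mkdir -p pics
cat > h.py <<'E'
import numpy as np, cv2
from station import r, eoat, kinematics, eyes, boxes_of, masks_of
def cloud(name,d):
    p=eyes.camera_params(name); v,u=np.mgrid[:384,:512]
    c=np.stack([(u-p['cx'])/p['fx']*d,-(v-p['cy'])/p['fy']*d,-d,np.ones_like(d)],-1)
    return (c@np.array(p['pose']).T)[...,:3]
def down(yaw):
    a=np.radians(yaw);c,s=np.cos(a),np.sin(a)   # y axis of tool (closing line) at angle yaw+90.. 
    return np.array([[c,s,0],[s,-c,0],[0,0,-1.]])
E
python3 - <<'E'
from h import *
for n in("scene","top"):
    im,d=eyes.snapshot(n); cv2.imwrite(f'pics/{n}1.png',im); np.save(f'{n}.npy',d)
    print({k:np.round(v,3).tolist() for k,v in eyes.camera_params(n).items()})
    P=cloud(n,d)
    for q in("blue_tub","yellow_tub","green_tub","red_bottle","lid"):
        for m in masks_of(n,q)[:4]:
            k=m['mask']&(d>0)
            print(n,q,round(m['conf'],2),np.round(m['xy']),k.sum(),np.round(np.median(P[k],0),3),np.round(P[k].max(0),3), im[k].mean(0).round())
print(r.sense()['time_s'],np.round(r.sense()['tcp_rot'],2).tolist())
E
```

```text
{'fx': 468.259, 'fy': 468.259, 'cx': 254.825, 'cy': 182.117, 'pose': [[-0.14, -0.628, 0.765, 1.356], [0.99, -0.074, 0.12, 0.146], [-0.019, 0.774, 0.632, 0.792], [0.0, 0.0, 0.0, 1.0]]}
scene blue_tub 0.63 [252. 218.] 784 [0.584 0.01  0.047] [0.604 0.04  0.057] [107.  71.  59.]
scene yellow_tub 0.95 [179. 130.] 470 [ 0.234 -0.258  0.045] [ 0.253 -0.231  0.058] [ 82.  60. 115.]
scene yellow_tub 0.91 [223. 166.] 545 [ 0.407 -0.08   0.047] [ 0.426 -0.052  0.056] [ 87.  66. 121.]
scene yellow_tub 0.73 [146. 222.] 780 [ 0.617 -0.236  0.047] [ 0.64  -0.208  0.056] [ 89.  65. 125.]
scene yellow_tub 0.61 [368. 150.] 527 [0.283 0.3   0.047] [0.3   0.33  0.057] [ 80.  58. 114.]
scene green_tub 0.64 [258. 262.] 896 [0.708 0.044 0.048] [0.728 0.074 0.057] [66. 93. 56.]
scene red_bottle 0.72 [151. 184.] 455 [ 0.513 -0.228  0.07 ] [ 0.529 -0.208  0.118] [ 12.  13. 111.]
scene lid 0.63 [374. 220.] 3151 [0.509 0.298 0.005] [0.594 0.385 0.014] [147. 150. 146.]
{'fx': 474.073, 'fy': 474.073, 'cx': 256.772, 'cy': 197.193, 'pose': [[-0.023, 0.991, -0.134, 0.308], [-1.0, -0.023, 0.003, 0.002], [-0.0, 0.134
[... 241 characters left out ...]
83 [138. 282.] 613 [0.262 0.297 0.05 ] [0.292 0.331 0.063] [107.  86. 152.]
top yellow_tub 0.61 [353. 146.] 615 [ 0.598 -0.24   0.05 ] [ 0.634 -0.21   0.062] [103.  83. 147.]
top yellow_tub 0.6 [365. 297.] 619 [ 0.214 -0.261  0.051] [ 0.245 -0.232  0.061] [110.  88. 155.]
top green_tub 0.65 [238. 112.] 597 [0.686 0.04  0.05 ] [0.74  0.074 0.062] [60. 98. 50.]
top red_bottle 0.6 [349. 185.] 372 [ 0.493 -0.226  0.072] [ 0.528 -0.206  0.122] [ 25.  28. 120.]
top lid 0.88 [140. 190.] 3723 [0.5   0.296 0.007] [0.592 0.386 0.016] [160. 164. 166.]
top lid 0.52 [366. 207.] 376 [ 0.434 -0.268  0.073] [ 0.467 -0.25   0.123] [ 32. 105. 126.]
0.6 [[-0.93, 0.36, 0.0], [0.36, 0.93, 0.0], [0.0, 0.0, -1.0]]
```

View pics/top1.png

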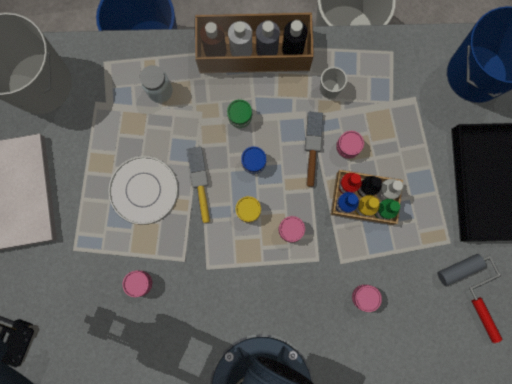

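View pics/scene1.png

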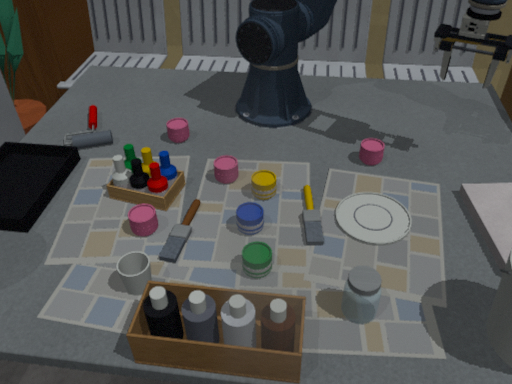

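Candidates, as top-view pixels:
- **Blue tub:** (254,159).
- **Yellow tub:** (249,209). The pink look-alikes are at (292,229), (351,144), (137,283) and (368,298).
- **Green tub:** (240,112).
- **Red bottle:** (352,183), at the crate's +x,+y corner, with black and blue beside it.
- **Lid:** ring centre at (143,190).

Next I'll refine these estimates and take a close wrist view over the yellow tub, the one with look-alikes.

```bash
cat >> h.py <<'E'
def circ(pts):
    (x,y),rad=cv2.minEnclosingCircle(pts[:,:2].astype(np.float32)); return np.round([x,y,rad],4)
def seg(im,P,c,hue,rad,zlo,zhi):
    h=cv2.cvtColor(im,cv2.COLOR_BGR2HSV)
    k=(np.hypot(P[...,0]-c[0],P[...,1]-c[1])<rad)&(P[...,2]>zlo)&(P[...,2]<zhi)
    if hue: k&=(h[...,0]>=hue[0])&(h[...,0]<=hue[1])&(h[...,1]>90)
    return k
E
python3 - <<'E'
from h import *
im,d=eyes.snapshot("top"); P=cloud("top",d)
for n,c in dict(blue=(.572,.006),yellow=(.443,.022),green=(.696,.04)).items():
    k=seg(im,P,c,None,.05,.04,.07); print(n,k.sum(),circ(P[k]),np.median(P[k],0).round(4))
k=seg(im,P,(.505,.296),None,.12,.004,.03);print('lid',circ(P[k]),np.median(P[k][:,2]))
c=(.49,-.27); k=seg(im,P,c,None,.12,.095,.13)
n,l,s,ce=cv2.connectedComponentsWithStats(k.astype(np.uint8))
for i in range(1,n):
    if s[i,4]>8:print('cap',s[i,4],P[l==i].mean(0).round(4),P[l==i][:,2].max().round(4),im[l==i].mean(0).round())
r.reach([.443-.0,.022,.24],down(90)); p=eyes.camera_params('wrist'); im,d=eyes.snapshot('wrist')
cv2.imwrite('pics/w1.png',im); np.save('w1.npy',d)
P=cloud('wrist',d); print(np.array(p['pose']).round(3).tolist(),p['fx'])
for c in((.443,.022),(.572,.006)):
    k=seg(im,P,c,None,.05,.04,.07)
    if k.sum()>50: print(k.sum(),circ(P[k]),np.percentile(P[k][:,2],[5,50,95,]).round(4))
s=r.sense();print(s['time_s'],np.round(s['qpos'],1),s['eef_pos'])
E
```

```text
blue 510 [0.5665 0.0065 0.0322] [0.5661 0.0065 0.0511]
yellow 515 [0.4391 0.0225 0.0321] [0.4388 0.0224 0.0512]
green 500 [0.6904 0.0403 0.032 ] [0.6901 0.0401 0.0508]
lid [0.5047 0.2962 0.12  ] 0.006841139509349947
cap 103 [ 0.4975 -0.2338  0.1157] 0.1214 [ 19.  23. 138.]
cap 108 [ 0.4884 -0.283   0.1156] 0.1251 [18. 18. 18.]
cap 112 [ 0.4787 -0.3321  0.1149] 0.1239 [135. 142. 143.]
cap 103 [ 0.4487 -0.2245  0.1158] 0.1235 [115.  54.  22.]
cap 106 [ 0.4391 -0.2735  0.1155] 0.1226 [ 32. 127. 149.]
cap 111 [ 0.4298 -0.3227  0.1151] 0.1226 [45. 91. 29.]
[[1.0, 0.001, 0.001, 0.444], [-0.001, 0.958, 0.288, 0.105], [-0.0, -0.288, 0.958, 0.407], [0.0, 0.0, 0.0, 1.0]] 340.3450191748009
2831 [0.4417 0.0259 0.032 ] [0.0493 0.0508 0.056 ]
2899 [0.5688 0.0089 0.0324] [0.0484 0.0508 0.0559]
2.6833 [ -3.1   7.4 107.9   0.   64.6  -3.2] [0.44305106 0.02257896 0.23998119]
```

View pics/w1.png

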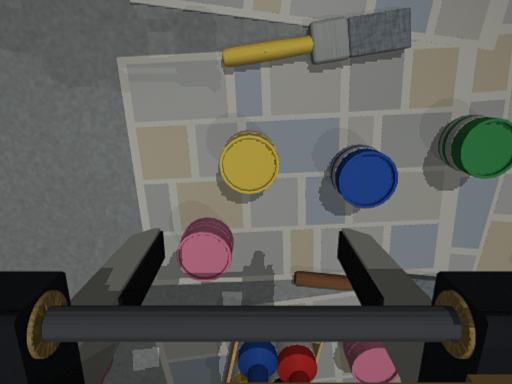

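The wrist view shows the yellow tub at (249,163), blue at (365,178), green at (483,147) and a pink look-alike at (206,250). The two cameras disagree by about 3 mm, so I'll centre each tub by pinching it from two directions before lifting.

```bash
cat >> h.py <<'E'
def pick(x,y,zt=.015,lift=.15):
    eoat.gripper_to(.086)
    r.reach([x,y,.10],down(180)); r.line_to([x,y,zt],rate=.15)
    eoat.gripper_to(.05); eoat.gripper_to(.086)
    r.line_to([x,y,.075],rate=.15); r.reach([x,y,.075],down(90)); r.line_to([x,y,zt],rate=.15)
    eoat.gripper_to(.05); s=r.sense(); print('grip',s['opening'],s['grasp_force'])
    r.line_to([x,y,lift],rate=.2)
E
python3 - <<'E'
from h import *
pick(.5678,.0077)
r.reach([.505,.26,.20],down(90))
im,d=eyes.snapshot('wrist'); P=cloud('wrist',d); cv2.imwrite('pics/w2.png',im)
k=seg(im,P,(.505,.297),None,.1,.003,.02)&(im.min(2)>100)
n,l,s,ce=cv2.connectedComponentsWithStats(k.astype(np.uint8)); i=1+s[1:,4].argmax()
q=P[l==i]; e=q[cv2.convexHull((q[:,:2]*1e5).astype(np.int32),returnPoints=False)[:,0]]
A=np.c_[2*e[:,:2],np.ones(len(e))]; b=(e[:,:2]**2).sum(1); c=np.linalg.lstsq(A,b,rcond=None)[0]
print('lid',c[:2],np.sqrt(c[2]+c[0]**2+c[1]**2),circ(q),np.median(q[:,2]))
s=r.sense();print(s['time_s'],s['opening'],s['contact_force'])
E
```

```text
grip 0.06285923658217396 29.97455332428217
lid [0.50321367 0.29875962] 0.09339842955620642 [0.5035 0.2999 0.0979] 0.006809861230223174
11.175 0.06297121412977585 [-0.29282933  0.22473304 -1.6164023 ]
```

View pics/w2.png

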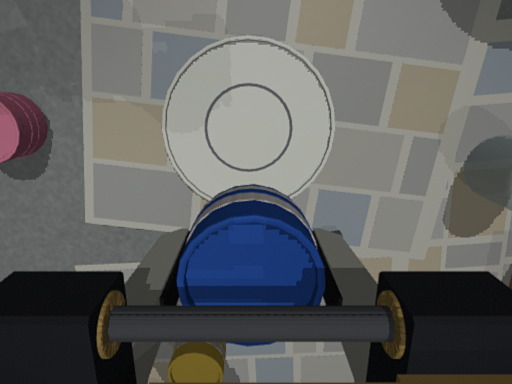

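The picture shows the blue tub held, the lid clear, and the ring centred near (248,127) with a radius of about 43 px. I'll fit the ring itself, then place the tub.

```bash
cat >> h.py <<'E'
def ringc(name,im,P,c0):
    g=cv2.cvtColor(im,cv2.COLOR_BGR2GRAY); rr=np.hypot(P[...,0]-c0[0],P[...,1]-c0[1])
    k=(rr>.034)&(rr<.056)&(g<130)&(P[...,2]<.02); e=P[k][:,:2]
    for _ in range(3):
        c=np.linalg.lstsq(np.c_[2*e,np.ones(len(e))],(e**2).sum(1),rcond=None)[0]; R=np.sqrt(c[2]+c[0]**2+c[1]**2)
        e=e[abs(np.hypot(*(e-c[:2]).T)-R)<.003]
    return c[:2].round(4),R.round(4),len(e)
E
python3 - <<'E'
from h import *
im,d=eyes.snapshot('wrist');P=cloud('wrist',d); c,R,n=ringc('wrist',im,P,P[127,248]); print('ring wrist',c,R,n)
im,d=eyes.snapshot('top');Pt=cloud('top',d); print('ring top',ringc('top',im,Pt,Pt[190,143]))
E
```

```text
ring wrist [0.5031 0.2995] 0.0444 746
ring top (array([0.4133, 0.1604]), np.float64(0.0454), 121)
```

```bash
cat >> h.py <<'E'
LX,LY=.504,.298
def place(z0,hi,dx=0,dy=0,op=.084,R=None):
    R=down(90) if R is None else R
    x,y=LX+dx,LY+dy
    r.reach([x,y,hi],R); r.line_to([x,y,z0+.008],rate=.12)
    t=r.line_to([x,y,z0-.004],rate=.02,until_force=4); s=r.sense(); print('down',t,s['eef_pos'],z0,s['contact_force'].round(1) if hasattr(s['contact_force'],'round') else s['contact_force'])
    eoat.gripper_to(op); r.line_to([x,y,hi],rate=.15)
E
python3 - <<'E'
from h import *
place(.021,.10)
pick(.4404,.0242,lift=.16)
r.reach([LX,LY-.04,.20],down(90))
im,d=eyes.snapshot('wrist'); P=cloud('wrist',d); cv2.imwrite('pics/w3.png',im)
k=seg(im,P,(LX,LY),(100,130),.045,.045,.07); print(circ(P[k]),np.percentile(P[k][:,2],[5,50,95]).round(4))
s=r.sense();print(s['time_s'],s['opening'])
E
```

```text
down True [0.5041673  0.29814012 0.02139593] 0.021 [-1.4 -0.2  3.9]
grip 0.06342655594962468 30.00194013118744
[0.5049 0.2996 0.0319] [0.0557 0.0571 0.0622]
22.9833 0.06355827859856016
```

View pics/w3.png

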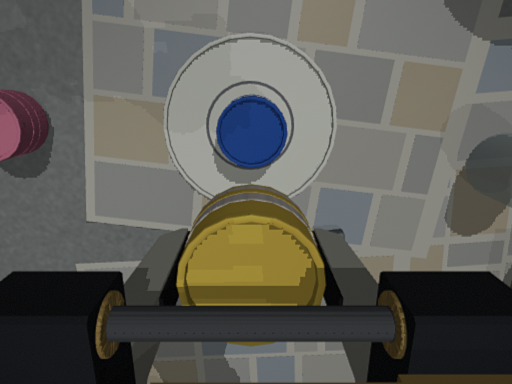

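The blue tub stands in the ring at (252,132), and the yellow tub is held squarely. Next I'll place yellow, then pick up green.

Run:
```python
from h import *
place(.071,.16)
pick(.692,.0415,lift=.20)
r.reach([LX,LY-.04,.25],down(90))
im,d=eyes.snapshot('wrist'); P=cloud('wrist',d); cv2.imwrite('pics/w4.png',im)
k=seg(im,P,(LX,LY),(18,38),.045,.095,.12); print(circ(P[k]),np.percentile(P[k][:,2],[5,50,95]).round(4))
s=r.sense();print(s['time_s'],s['opening'])
```

```text
down True [0.50449175 0.29828461 0.07653723] 0.071 [-2.2 -0.6  6.9]
grip 0.06312949764944 30.001089200377464
[0.5051 0.3001 0.0319] [0.1104 0.1118 0.1168]
34.8417 0.06285901799489543
```

View pics/w4.png

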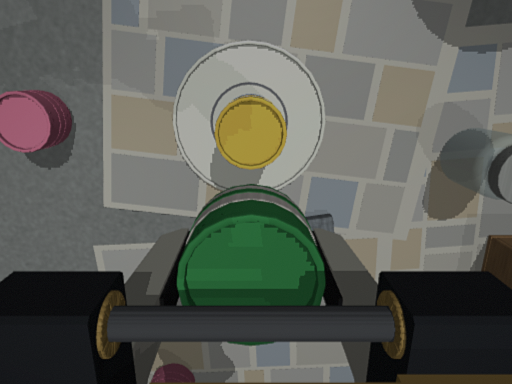

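Yellow stopped 5.5 mm too high, and its top also measures about 5 mm high, so it's sitting on blue's rim rather than in the recess. I'll check its tilt and look from the side.

Run:
```python
from h import *
im,d=eyes.snapshot('wrist'); P=cloud('wrist',d)
k=seg(im,P,(LX,LY),(18,38),.024,.105,.115); q=P[k]; print('plane',np.linalg.lstsq(np.c_[q[:,:2]-[LX,LY],np.ones(len(q))],q[:,2],rcond=None)[0].round(4))
k=seg(im,P,(LX,LY),(18,38),.045,.095,.108); print('low',k.sum())
im,d=eyes.snapshot('scene'); P=cloud('scene',d); np.save('sc.npy',P)
k=(np.hypot(P[...,0]-LX,P[...,1]-LY)<.045)&(P[...,2]>.012)
h=cv2.cvtColor(im,cv2.COLOR_BGR2HSV)
ys,xs=np.where(k);print(xs.min(),xs.max(),ys.min(),ys.max())
for nm,a,b in(('blue',100,130),('yellow',18,38)):
    kk=k&(h[...,0]>=a)&(h[...,0]<=b)&(h[...,1]>90); side=P[kk]
    print(nm,circ(side),side.min(0).round(4),side.max(0).round(4), np.where(kk)[1].min(),np.where(kk)[1].max())
cv2.imwrite('pics/s2.png',cv2.resize(im[130:280,290:460],None,fx=4,fy=4,interpolation=cv2.INTER_CUBIC)[:600,:680])
```

```text
plane [-0.0032  0.0009  0.1116]
low 24
360 437 0 223
blue [0.521  0.292  0.0378] [0.5014 0.2547 0.0149] [0.5447 0.3294 0.5324] 361 436
yellow [0.5057 0.2912 0.0387] [0.4703 0.2556 0.0651] [0.5391 0.3288 0.4304] 364 398
```

View pics/s2.png

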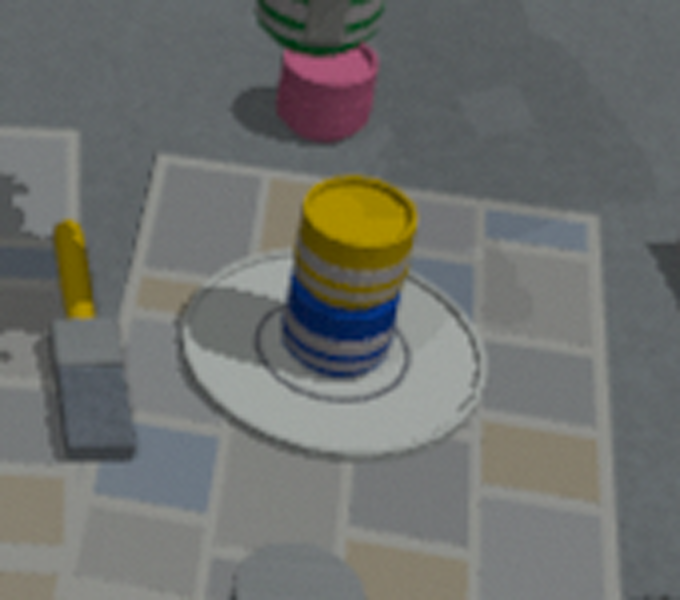

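The tub is level but raised. I'll compare the axes of the two tubs using circle fits to their sides.

Run:
```python
from h import *
from scipy.optimize import least_squares
def axis(P,z0,z1):
    k=(np.hypot(P[...,0]-LX,P[...,1]-LY)<.04)&(P[...,2]>z0)&(P[...,2]<z1); q=P[k][:,:2]
    f=lambda c:np.hypot(*(q-c).T)-.032
    return least_squares(f,[LX,LY],loss='soft_l1',f_scale=.001).x.round(4),k.sum()
Ps=np.load('sc.npy')
for z in((.018,.035),(.035,.055),(.075,.09),(.09,.108)): print(z,axis(Ps,*z))
print(r.sense()['eef_pos'],r.sense()['time_s'])
```

```text
(0.018, 0.035) (array([0.5047, 0.2978]), np.int64(140))
(0.035, 0.055) (array([0.5041, 0.2981]), np.int64(205))
(0.075, 0.09) (array([0.5051, 0.2981]), np.int64(141))
(0.09, 0.108) (array([0.5045, 0.2983]), np.int64(204))
[0.50476219 0.25717795 0.24953245] 34.9417
```

Axes coincide to about 1 mm and the tub is level, so offset alone doesn't explain it. I'll put green down, lift yellow, and look into blue's recess.

Run:
```python
from h import *
r.reach([.692,.0415,.06],down(90)); print(r.line_to([.692,.0415,.012],rate=.06,until_force=4),r.sense()['eef_pos']); eoat.gripper_to(.086)
r.line_to([.692,.0415,.10],rate=.2)
r.reach([LX,LY,.16],down(90)); r.line_to([LX,LY,.0765],rate=.15); eoat.gripper_to(.05); print(r.sense()['opening'])
r.line_to([LX,LY,.16],rate=.15); r.reach([LX,LY-.05,.20],down(90))
im,d=eyes.snapshot('wrist'); P=cloud('wrist',d)
k=seg(im,P,(LX,LY),None,.028,.02,.12); q=P[k]; print(circ(P[seg(im,P,(LX,LY),(100,130),.045,.045,.07)]),np.percentile(q[:,2],[1,5,25,50,75,95,99]).round(4))
cv2.imwrite('pics/w5.png',cv2.resize(im[70:190,180:330],None,fx=4,fy=4,interpolation=cv2.INTER_CUBIC))
im,d=eyes.snapshot('scene'); cv2.imwrite('pics/s3.png',cv2.resize(im[80:230,270:440],None,fx=4,fy=4,interpolation=cv2.INTER_CUBIC))
print(r.sense()['time_s'])
```

```text
True [0.69122632 0.04154481 0.01523258]
0.06355206672569336
[0.5043 0.3004 0.0318] [0.0543 0.0548 0.0555 0.056  0.0566 0.0584 0.0614]
41.7167
```

View pics/w5.png

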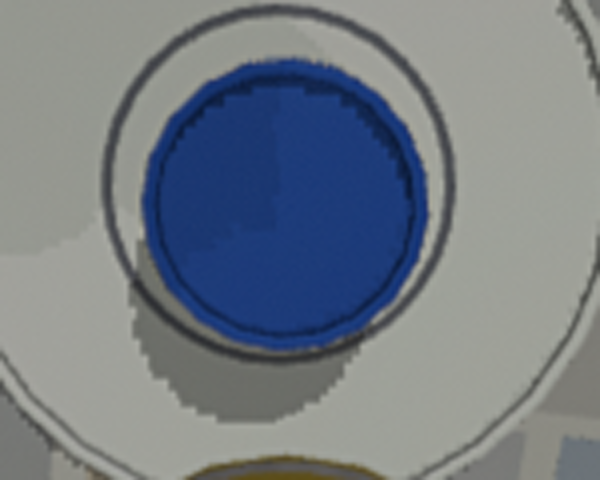

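View pics/s3.png

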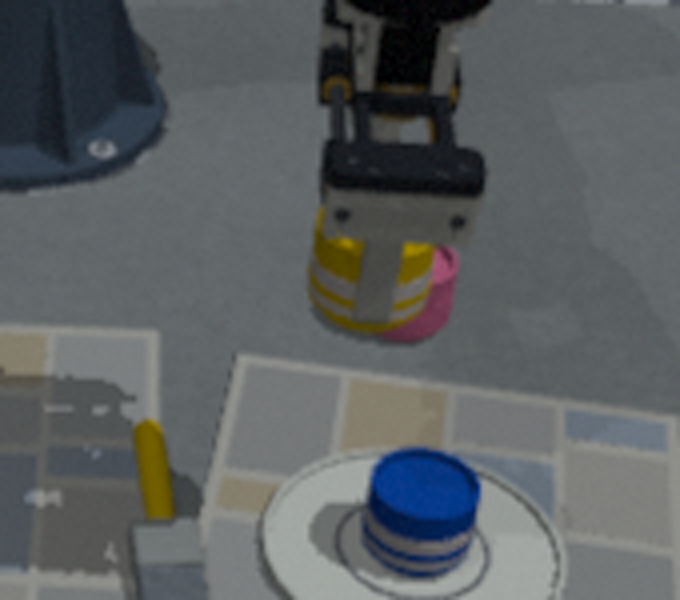

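Blue's recess at (285,205) is clear and blue is seated at the right height, so there's no obstruction. I'll lower yellow again with light force and a small search motion.

```bash
cat >> h.py <<'E'
def seat(x,y,z0,hi,tol=.0025,op=.084,R=None):
    R=down(90) if R is None else R
    r.reach([x,y,hi],R); r.line_to([x,y,z0+.010],rate=.12)
    for i,(dx,dy) in enumerate([(0,0),(0,1),(0,-1),(1,0),(-1,0),(0,2),(0,-2),(2,0),(-2,0),(0,3),(0,-3),(3,0),(-3,0)]):
        dx*=.001;dy*=.001
        if i: z=r.sense()['eef_pos'][2]; r.line_to([x+dx,y+dy,z+.001],rate=.02)
        t=r.line_to([x+dx,y+dy,z0-.003],rate=.02,until_force=5); s=r.sense()
        print(i,t,np.round(s['eef_pos'],4),np.round(s['contact_force'],1),np.round(s['ft_torque'],2))
        if s['eef_pos'][2]<z0+tol: return True
    return False
E
python3 - <<'E'
from h import *
print(seat(.5035,.2988,.0715,.13),r.sense()['time_s'],r.sense()['opening'])
E
```

```text
0 True [0.504  0.299  0.0769] [-0.6  0.3  3.9] [-0.12  0.1   0.07]
1 True [0.5035 0.2998 0.0769] [-0.6 -1.   6.3] [-0.16  0.24  0.05]
2 True [0.5035 0.2978 0.077 ] [-1.6 -1.2  4.2] [-0.14  0.04  0.04]
3 True [0.5045 0.2988 0.077 ] [-1.3 -0.2  5.6] [-0.14  0.04 -0.03]
4 True [0.5026 0.2988 0.077 ] [-1.6 -1.2  6.1] [-0.15  0.08 -0.04]
5 True [0.5037 0.3008 0.077 ] [-1.3 -0.6  5. ] [-0.1   0.06  0.03]
6 True [0.5037 0.2968 0.0771] [-0.8 -0.8  5.5] [-0.14  0.02  0.01]
7 True [0.5056 0.2988 0.0771] [-1.   0.   4.2] [-0.16  0.01 -0.04]
8 True [0.5016 0.2989 0.0771] [-0.7 -0.5  5.7] [-0.16  0.15 -0.02]
9 True [0.5037 0.3019 0.0771] [-1.6  1.1  5.1] [-0.13  0.03  0.01]
10 True [0.5038 0.2959 0.0772] [-0.6 -1.1  4.8] [-0.21  0.02 -0.04]
11 True [0.5066 0.2988 0.0771] [-0.7 -0.7  5.3] [-0.1  0.1  0. ]
12 True [0.5006 0.2989 0.0771] [-0.7 -0.7  4.7] [-0.12  0.16 -0.05]
False 49.9333 0.06340503737461183
```

Yellow never drops at any offset up to 3 mm, so its foot may carry something. I'll turn its underside towards the scene camera and look.

Run:
```python
from h import *
r.line_to([LX,LY,.25],rate=.25)
q0=np.array(r.sense()['qpos']); best=None
for y in(1,-1):
  for t in(60,75,90):
    z=np.array([np.sin(np.radians(t)),0,-np.cos(np.radians(t))]); yy=np.array([0,y,0.]); R=np.c_[np.cross(yy,z),yy,z]
    for p in([.5,.2,.4],[.45,.2,.45],[.55,.15,.35]):
      q=kinematics.inverse_kinematics(p,R)
      if q is not None:
        m=abs(np.array(q)-q0).max()-t*1.5
        if best is None or m<best[0]: best=(m,p,R,t,y)
print(best[0],best[1],best[3:])
r.reach(best[1],best[2])
im,d=eyes.snapshot('scene'); pc=eyes.camera_params('scene'); w=np.linalg.inv(pc['pose'])@np.r_[best[1],1]
u,v=int(pc['cx']-pc['fx']*w[0]/w[2]),int(pc['cy']+pc['fy']*w[1]/w[2]); print(u,v,r.sense()['time_s'],r.sense()['opening'])
v0,u0=max(v-50,0),max(u-60,0)
cv2.imwrite('pics/s4.png',cv2.resize(im[v0:v0+100,u0:u0+120],None,fx=6,fy=6,interpolation=cv2.INTER_CUBIC))
```

```text
-33.54729208962723 [0.45, 0.2, 0.45] (60, 1)
351 26 51.7583 0.06332493199126156
```

View pics/s4.png

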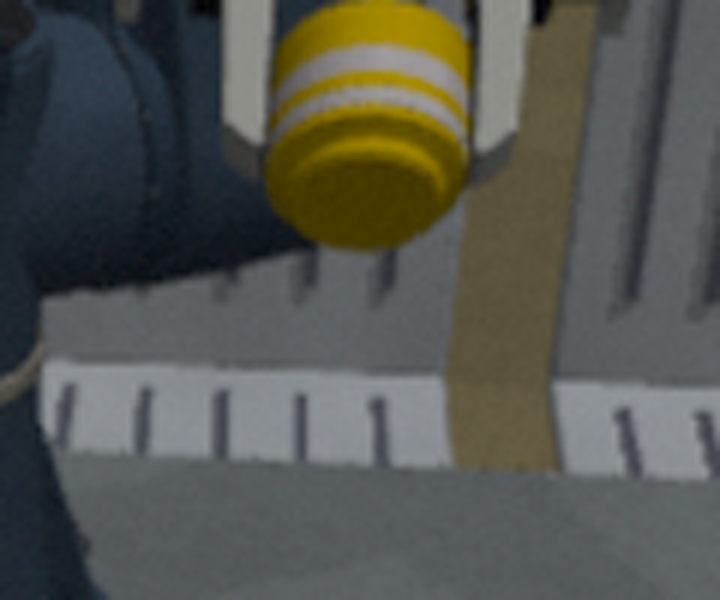

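The underside of yellow is clean, with a normal foot at (375,195). To learn what blue's top does physically, I'll probe the recess floor by lowering yellow tilted, so that its foot edge goes down in the middle of the recess.

Run:
```python
from h import *
th=np.radians(20);s,c=np.sin(th),np.cos(th); z=np.array([0,s,-c]); y=np.array([1.,0,0]); R=np.c_[np.cross(y,z),y,z]
X,Y=.5035,.2988
r.reach([X,Y-.04,.2],down(90))
im,d=eyes.snapshot('wrist'); P=cloud('wrist',d); b=circ(P[seg(im,P,(LX,LY),(100,130),.045,.045,.07)]); print('blue',b)
Y=b[1]-.0016; X=b[0]-.0009
r.reach([X,Y+.0188,.12],R)
t=r.line_to([X,Y+.0188,.0760],rate=.03,until_force=4); e=r.sense(); print(t,e['eef_pos'],'edge z',e['eef_pos'][2]-.0228,e['contact_force'])
r.line_to([X,Y+.0188,.12],rate=.2); print(r.sense()['time_s'],r.sense()['opening'])
```

```text
blue [0.5042 0.3001 0.0318]
True [0.50329325 0.31750226 0.08120626] edge z 0.058406259063194535 [-1.13739022 -0.56417049  4.95930414]
54.8417 0.06321178141252405
```

Run:
```python
from h import *
X,Y=.5033,.2985
r.reach([X,Y,.1],down(90)); r.line_to([X,Y,.081],rate=.12)
for f in(5,15,25):
    t=r.line_to([X,Y,.0685],rate=.015,until_force=f); s=r.sense(); print(f,t,np.round(s['eef_pos'],4),np.round(s['contact_force'],1),np.round(s['ft_torque'],2))
    if not t: break
s=r.sense(); eoat.gripper_to(.07); r.pause(.3); r.line_to([X,Y,.17],rate=.25); r.reach([X,Y-.05,.25],down(90))
im,d=eyes.snapshot('wrist'); P=cloud('wrist',d); cv2.imwrite('pics/w6.png',cv2.resize(im[70:190,180:330],None,fx=4,fy=4))
k=seg(im,P,(LX,LY),(18,38),.045,.09,.12); q=P[k]; print(circ(q),np.percentile(q[:,2],[5,50,95]).round(4))
k=seg(im,P,(LX,LY),(18,38),.024,.09,.12); q=P[k]; print('plane',np.linalg.lstsq(np.c_[q[:,:2]-[LX,LY],np.ones(len(q))],q[:,2],rcond=None)[0].round(4))
print(r.sense()['time_s'])
```

```text
5 True [0.5035 0.2986 0.0769] [-1.8 -0.3  6.4] [-0.14  0.25  0.01]
15 True [0.5036 0.2987 0.0769] [-1.4 -0.9  5.7] [-0.22  0.35  0.01]
25 True [0.5036 0.2987 0.0769] [-1.7 -1.8  7.5] [-0.34  0.45 -0.01]
[0.5033 0.301  0.0319] [0.1097 0.111  0.1161]
plane [-0.001   0.0002  0.1108]
58.3333
```

Yellow is physically blocked at rim height. A quick fingertip probe of yellow's own recess will show whether the recesses are really hollow.

Run:
```python
from h import *
X,Y=.5035,.2990
eoat.gripper_to(0.0); 
r.reach([X,Y,.135],down(90)); t=r.line_to([X,Y,.104],rate=.03,until_force=2.5); s=r.sense(); print('floor .111 / rim .116:',t,np.round(s['eef_pos'],4),np.round(s['contact_force'],1),s['opening'])
r.line_to([X,Y,.15],rate=.25); print(r.sense()['time_s'])
```

```text
floor .111 / rim .116: True [0.5035 0.299  0.1113] [-0.7 -0.3  6.5] 0.00021276841279666594
61.1333
```

The fingertip touched at 0.1113, so yellow's recess is hollow and its foot is at 0.061, exactly on blue's rim. The only thing not yet varied is the angle between the two tubs, so I'll search in yaw.

Run:
```python
from h import *
X,Y=.5035,.2987
eoat.gripper_to(.084); r.line_to([X,Y,.0768],rate=.2); eoat.gripper_to(.05)
t0=r.sense()['time_s']
for a in (10,20,30,40,50,-10,-20,-30,-40):
    z=r.sense()['eef_pos'][2]; r.line_to([X,Y,.0785],rate=.03); r.reach([X,Y,.0785],down(90+a))
    t=r.line_to([X,Y,.069],rate=.03,until_force=6); s=r.sense()
    print(a,t,np.round(s['eef_pos'],4),np.round(s['contact_force'],1),round(s['time_s'],1))
    if s['eef_pos'][2]<.0745: print('SEATED'); break
    if s['time_s']-t0>9: break
```

```text
10 True [0.5036 0.2988 0.0775] [-2.4 -1.1  8.7] 64.2
20 True [0.5037 0.2988 0.0775] [-1.2 -1.1  7.1] 65.0
30 True [0.5037 0.2988 0.0774] [-2.  -1.6  7.5] 65.7
40 True [0.5038 0.2988 0.0774] [-1.2 -1.4  6.1] 66.5
50 True [0.5036 0.2987 0.0772] [-2.2 -1.4  6.7] 67.2
-10 True [0.5037 0.2988 0.0772] [-1.9  0.6  6. ] 68.7
-20 True [0.5037 0.2988 0.0772] [-2.7 -0.1  5.9] 69.4
-30 True [0.5037 0.2988 0.0772] [-1.2  1.1  7.8] 70.2
-40 True [0.5037 0.2988 0.0772] [-1.8 -1.   6.9] 70.9
```

Yaw makes no difference. I'll release yellow upright and try green on yellow. That moves the job forward, and it shows whether the tubs nest at all.

Run:
```python
from h import *
X,Y=.5036,.2988
eoat.gripper_to(.084); r.line_to([X,Y,.17],rate=.25)
r.reach([.6912,.0415,.10],down(90)); r.line_to([.6912,.0415,.0152],rate=.25); eoat.gripper_to(.05); r.line_to([.6912,.0415,.12],rate=.3)
r.reach([X,Y-.045,.25],down(90))
im,d=eyes.snapshot('wrist'); P=cloud('wrist',d); k=seg(im,P,(LX,LY),(18,38),.045,.09,.125); q=P[k]; b=circ(q); print(b,np.percentile(q[:,2],[5,50,95]).round(4))
x,y=b[0]-.0008,b[1]-.0016
r.reach([x,y,.16],down(90)); r.line_to([x,y,.138],rate=.12)
t=r.line_to([x,y,.118],rate=.03,until_force=4); s=r.sense(); print(t,np.round(s['eef_pos'],4),np.round(s['contact_force'],1),'nested .126, not .131',s['time_s'])
```

```text
[0.5041 0.3005 0.0321] [0.1104 0.1118 0.1169]
True [0.504  0.2992 0.1322] [0.7 0.4 3.5] nested .126, not .131 77.1667
```

Green doesn't nest either, so the problem is the same for all the tubs. My earlier "presses" also read only about 7 N afterwards, so nothing was really pressed. I'll push down in small monitored steps, which loads both joints.

Run:
```python
from h import *
s=r.sense(); x,y,z=s['eef_pos']
for i in range(14):
    z-=.0007; r.line_to([x,y,z],rate=.02); s=r.sense(); f=np.array(s['contact_force'])
    print(round(z,4),np.round(s['eef_pos'],4),f.round(1),round(s['time_s'],2))
    if f[2]>28: break
im,d=eyes.snapshot('scene'); cv2.imwrite('pics/s5.png',cv2.resize(im[110:230,320:440],None,fx=5,fy=5,interpolation=cv2.INTER_CUBIC))
```

```text
0.1315 [0.5042 0.2993 0.1322] [-2.5 -0.7  6.4] 77.42
0.1308 [0.5043 0.2994 0.1322] [-4.1 -1.1 12.4] 77.67
0.1301 [0.5043 0.2995 0.1321] [-6.4 -2.6 17.1] 77.92
0.1294 [0.5044 0.2996 0.1321] [-7.7 -3.7 25.1] 78.17
0.1287 [0.5046 0.2997 0.132 ] [-9.  -3.2 30.8] 78.42
```

View pics/s5.png

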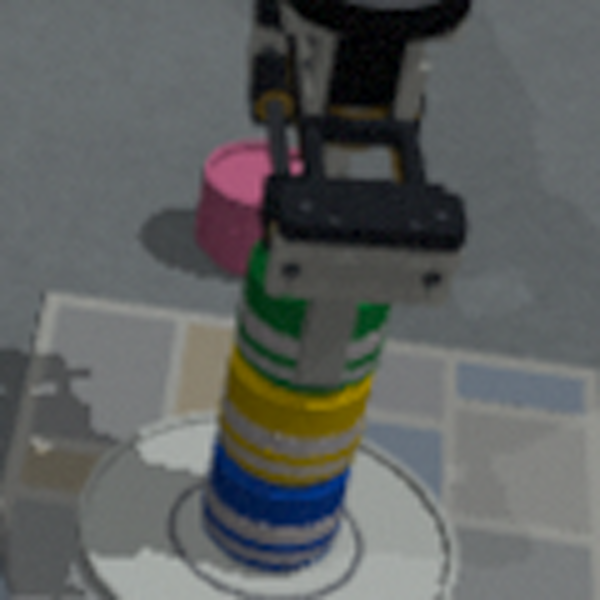

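All three joints resist 30 N rigidly, so this isn't a snug fit. One last insertion attempt: tilt green by 8°, hook its foot edge inside yellow's rim, then bring it upright. Contact at 0.130 would mean the foot enters, and 0.135 would mean it can't.

Run:
```python
from h import *
x,y=.5040,.2989
r.line_to([x,y,.15],rate=.15)
th=np.radians(8);s,c=np.sin(th),np.cos(th); z=np.array([0,s,-c]); yy=np.array([1.,0,0]); R=np.c_[np.cross(yy,z),yy,z]
r.reach([x,y-.0035,.15],R); r.line_to([x,y-.0035,.141],rate=.1)
t=r.line_to([x,y-.0035,.1275],rate=.03,until_force=4); e=r.sense(); print(t,np.round(e['eef_pos'],4),np.round(e['contact_force'],1))
if e['eef_pos'][2]<.1325:
    r.line_to([x,y,.1285],rot=down(90),rate=.01); e=r.sense(); print('upright',np.round(e['eef_pos'],4),np.round(e['contact_force'],1))
else:
    r.line_to([x,y-.0035,.15],rate=.2); r.reach([x,y,.15],down(90))
print(r.sense()['time_s'])
```

```text
True [0.5044 0.2959 0.1354] [0.2 2.  1.9]
80.1167
```

Contact at 0.1354 matches a tub bottom as wide as the body, so the tubs physically can't drop into each other's recesses, whatever the pose, yaw, tilt or force. I'll finish the tower as well as the parts allow: green on yellow, then the red bottle.

Run:
```python
from h import *
x,y=.5040,.2989
t=r.line_to([x,y,.120],rate=.04,until_force=4); print('green',t,np.round(r.sense()['eef_pos'],4))
eoat.gripper_to(.08); r.line_to([x,y,.24],rate=.25)
im,d=eyes.snapshot('scene')
r.reach([.499,-.2326,.27],down(124)); eoat.gripper_to(.045)
im,d=eyes.snapshot('wrist'); P=cloud('wrist',d)
h=cv2.cvtColor(im,cv2.COLOR_BGR2HSV)
k=seg(im,P,(.499,-.2326),None,.03,.108,.13)&((h[...,0]<10)|(h[...,0]>170))&(h[...,1]>120); print(k.sum(),circ(P[k]),P[k].mean(0).round(4))
cv2.imwrite('pics/w7.png',im); print(r.sense()['time_s'],r.sense()['eef_pos'])
```

```text
green True [0.5041 0.2985 0.1314]
523 [ 0.5016 -0.2327  0.0124] [ 0.501  -0.232   0.1172]
84.525 [ 0.49900448 -0.23262897  0.27002666]
```

View pics/w7.png

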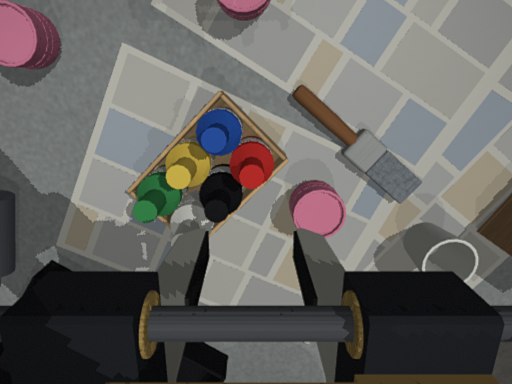

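The red cap is at (251,172) with yellow's cap at (178,175) on the closing line, and the finger gaps on both sides of red are clear. I'll pick the bottle and place it.

Run:
```python
from h import *
x,y=.5015,-.2340; R=down(124)
r.reach([x,y,.14],R); t=r.line_to([x,y,.086],rate=.1,until_force=5); print(t,np.round(r.sense()['eef_pos'],4))
if not t:
    eoat.gripper_to(.01); s=r.sense(); print('grip',s['opening'],s['grasp_force'])
    r.line_to([x,y,.30],rate=.18)
    X,Y=.504,.2955
    r.reach([X,Y-.05,.32],down(90)); 
    im,d=eyes.snapshot('wrist'); P=cloud('wrist',d); cv2.imwrite('pics/w8.png',im)
    k=seg(im,P,(.504,.298),(40,90),.045,.14,.19); print(circ(P[k]),np.percentile(P[k][:,2],[5,50,95]).round(4))
    im,d=eyes.snapshot('scene'); cv2.imwrite('pics/s6.png',im)
print(r.sense()['time_s'],r.sense()['opening'])
```

```text
False [ 0.502  -0.2343  0.0868]
grip 0.02411257285186899 29.989520609378815
[0.5047 0.3    0.0316] [0.1656 0.1669 0.172 ]
89.4667 0.02442134824759354
```

View pics/w8.png

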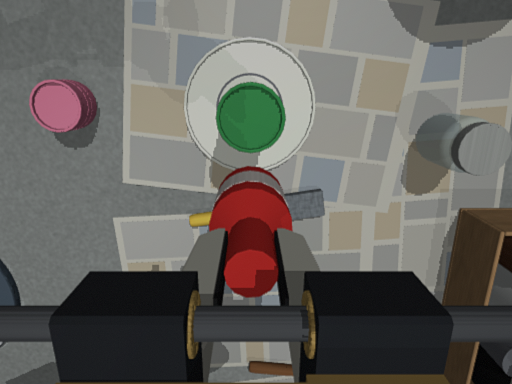

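Green sits at (250,117), in line with the tower, and the bottle hangs upright. Lowering it now.

Run:
```python
from h import *
X,Y=.5038,.2984
r.reach([X,Y,.28],down(90)); r.line_to([X,Y,.257],rate=.1)
t=r.line_to([X,Y,.242],rate=.03,until_force=3); s=r.sense(); print(t,np.round(s['eef_pos'],4),'in recess .248',s['time_s'],np.round(s['contact_force'],1))
```

```text
True [0.5041 0.2985 0.2469] in recess .248 90.625 [-0.1  0.1  2.9]
```

Run:
```python
from h import *
X,Y=.5041,.2985
eoat.gripper_to(.045); r.line_to([X,Y,.34],rate=.15); r.reach([X,Y-.15,.36],down(90)); r.pause(.3)
im,d=eyes.snapshot('scene'); P=cloud('scene',d)
k=(np.hypot(P[...,0]-.504,P[...,1]-.298)<.05)&(P[...,2]>.02); print('top z',np.percentile(P[k][:,2],99.5).round(3))
cv2.imwrite('pics/s7.png',cv2.resize(im[60:240,60:440],None,fx=2.1,fy=2.1,interpolation=cv2.INTER_CUBIC)); print(r.sense()['time_s'])
```

```text
top z 0.278
92.9833
```

View pics/s7.png

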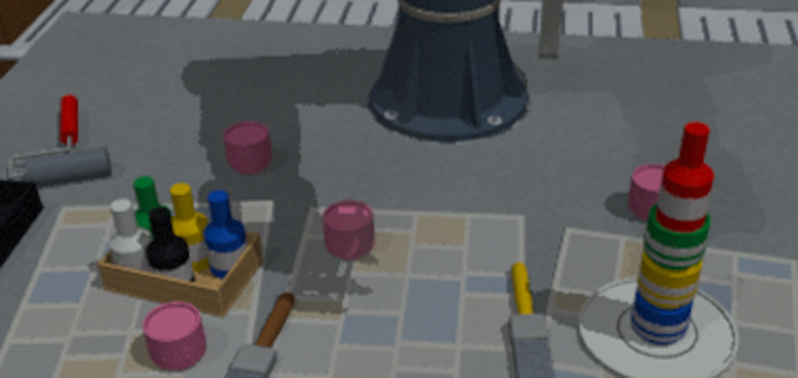

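The tower at (685,240) stands free on the ring in the right order, and the other five bottles are still in the crate. The top is at 0.278 m instead of 0.268 m, which is the two 5 mm steps where tub sits on tub. I have no further way to close them, so I'm handing in.

```bash
python3 -c "
from h import *
print(r.finish_job())"
```

```text
the job is handed in; nothing more can be done
None
```

The job is handed in but only partly meets the task: the tower stands free and upright in the ring (blue, yellow, green, red bottle) and the red bottle is in green's recess, but the yellow and green tubs rest on the rims below them, about 5 mm too high each, because their feet would not enter the recesses despite offset, turn and press trials on yellow and press and tilt trials on green.

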